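# Slide the board carrier onto the test jig's hidden pin and hold it down

## Robot

A 6-joint arm with a two-finger parallel gripper is mounted at the origin on the work surface. World frame = base frame: x ahead of the robot, y to its left, z up, the work surface at z = 0. Lengths are in mm, angles in rad, forces in N, time in s.
With the tool pointing down it reaches from about 300 to 850 mm from the base axis. Payload 4.2 kg.
Tool frame: the origin (TCP) lies on the mounting face of the last link; the fingertips stand 191 mm ahead of it and the grasp point (between the pads) lies 172 mm ahead of it (grip_depth is the distance from the TCP to the grasp point, in mm); z points along the fingers, y is the direction in which the jaws open and shut (so a half turn about z gives the same grasp; the last joint's range is limited). The gripper opens to 91 mm and grips with 3 to 60 N. Pads are 32 mm wide; open, the fingers measure 118 mm over their backs; the gripper's body (76 mm by 178 mm) begins 60 mm behind the grasp point.
Start: joints at [-1.231, 0.32, 1.565, -0, 1.257, -0.02], TCP at [202.448, -538.18, 404.776] pointing down, gripper open.
Joint ranges: [-3.11, 3.11], [-0.84, 2.01], [0.21, 2.61], [-1.34, 4.49], [0.05, 2.63], [-2.56, 2.56]. Speed limits (rad/s): [2.57, 2.57, 3.14, 3.14, 3.14, 3.14].

## Interface

Orientations are given as a unit quaternion [x, y, z, w].
In Python, from workcell import read_state, snapshot, camera_info, job_done, boxes_of, cut_out, mark_of, grip_depth gives the robot as it stands.
- The arm moves only by the shell command python3 -m inch 'ROWS' [OPENING] [FORCE]. ROWS is JSON, a list of rows, each a list of 4 numbers: the shift along the world's x, y, z in units of 0.5 m (1.0 is 0.5 m), then the turn about the world's z in units of pi rad (1.0 is pi rad). In form: [[x, y, z, roll], ...]. A call has 1 to 12 rows; each row is the pose to reach, as a shift and turn from the pose commanded when the call began, turning the shorter way round; what a row does not reach only later rows make up. A row lasts 1/8 s, in which the tool goes at most 62.5 mm and 10.7 degrees, less where a joint would pass 70% of its speed; a pose out of reach is approached as far as the arm can. A call with a number of a shift or a turn outside -1 to 1 is refused whole. A call with a gripper value outside its range is refused whole. OPENING is the opening, from -1 (shut) to 1 (fully open), so that 0 is half open, set as the call begins (- or left out, the last holds). The fingers move at their own pace and stop on an object; FORCE is the grip in N (left out, the last holds). Time passes only in rows, so rows that repeat a pose let the fingers close. It gives the time, the measured TCP pose, the force and the opening at its end, in the units of the state.
- read_state(): the state, without advancing time (a new reading comes with each control period).
- snapshot(name): name is "scene" or "top" or "wrist"; returns the picture (420x560x3 uint8, red, green, blue); there is no depth.
- camera_info(name): a dict with "intrinsics" (3x3 intrinsics, pixels), "view" (4x4, takes a point from world to camera coordinates); the wrist camera has in their place "T_tool_cam" (4x4, takes a point from camera to tool coordinates, whose origin is the TCP and whose axes are the flange's). Camera axes: x right, y up, looking along -z (the intrinsics and any distortion apply to the point x, -y, -z); pixel columns grow to the right and rows downward; lengths in mm; the calibration is good to about 2 mm. A picture is of the moment at which its call begins: read the wrist's pose just before it. camera_info takes no time and is no camera call.
- job_done(): hands the job in, once; it reports no verdict.
Trained networks look in the newest picture that a camera, given by its name, has taken for a name from the list of things; names that differ only in an ending like _2 or _b are one class to them, and where a whole thing is asked for, a point or a joint stands for the part that bears it (a point fixed in the world has none). Each returns a list of dicts, best first, with "conf" (0 to 1); they miss things now and then, are a little off and sometimes report something else, mostly with a low value. They report only what shows in the picture. A call takes as long as a camera call. They do not tell look-alikes from the thing itself.
- boxes_of(camera, name): "at" ([column, row] in pixels, amid what is visible of it).
- cut_out(camera, name): "pixels" (420x560 bool, what is visible of it) and "at" ([column, row] in pixels, amid what is visible of it).
- mark_of(camera, name): "at" ([column, row] in pixels: a listed point, or the origin of a listed thing).
The state is a dict: "time_s": time; "q": joint angles; "dq": joint speeds; "effort": joint torques, N m; "ee_pos": TCP position; "orientation": TCP orientation; "ft_force": force on the tool from outside, world axes, zero at the start; "ft_torque": the same for the moment, N m; "grip_width": opening from 0.0 (shut) to 1.0 (fully open).
Only numpy, scipy, OpenCV 4.12 (cv2) and the standard library are available. Lean on these libraries where they do the work, as an engineer would, in place of code of your own. Each camera call takes 0.05 s, during which the arm holds its last target.

## Task

Test the circuit board on its carrier: pick the carrier up by its rib handle, slide its tongue in under the hood of the test jig, square to the jig, until the hole in the tongue drops over the locating pin hidden in there. Then press the carrier fully down against the jig's sprung deck and finish while still holding it down, and leave the other things on the table where they are.

Things in the scene. Friction and masses are not known exactly. Their poses are not given: they have to be found in the camera images.
- carrier: loose grey printed board carrier, about 0.2 kg, flat on the table; jig and carrier start on opposite sides (left, right). A plate 8 mm thick: a pad (x -50 to 45 mm, 80 mm wide) with two dark green circuit strips, then a tongue (x 45 to 105 mm, 50 mm wide) with one round hole. Origin: centre of the pad's underside, below the handle; z up, x towards the tongue.
- carrier_handle (a point): middle of the top of the carrier's handle, 38 mm above its underside, straight above the carrier's origin. The handle is an upright rib on the pad, 50 mm long in carrier x, 16 mm thick in y, 30 mm tall above the pad; beside it nothing rises above 11 mm over the underside.
- carrier_hole (a point): centre, at the underside, of the 15 mm through hole in the tongue (carrier x = 75 mm, y = 0, z = 0); carrier's axes
- jig: test jig fixed to the table: black base plate 205 x 120 x 12 mm, bare aluminium sprung deck (x -55 to 117 mm; 90 mm wide, under the hood 58 mm) and a black hood at its +x end. Origin: on the table, straight below the place of the fitted carrier's origin; z up; x: the way the tongue slides in, roughly away from the robot. The fitted carrier's x points along it.
- jig_hood (a point): middle of the hood's open mouth, at the roof's underside (jig x = 53 mm, 60 mm above the table). The mouth faces jig -x, 66 mm wide between the cheeks. Roof 6 mm thick; hood 82 mm wide, reaching to x = 133 mm, back wall's inner face at x = 125 mm.
- jig_pin (a point): centre of the top of the jig's steel locating pin, hidden under the hood (jig x = 75 mm, y = 0, 38 mm above the table, 8 mm above the raised deck). Pin 12 mm in diameter, its last 4 mm tapered to 5 mm; it does not move with the deck. The tongue slides in above it, underside over 38 mm and top under 60 mm, then drops over it.
- deck (a joint): how far the jig's deck is pressed down, m: 0 = up (top 30 mm above the table), 0.008 = fully down on its stop (top 22 mm). A spring pushes up with 4 N at the top, 12 N at the bottom: the carrier's weight alone does not move it, and it rises again when not held down. It stays level.
- mouse: black computer mouse, 78 x 62 x 34 mm, a bystander; origin under its rear part
- screwdriver: screwdriver with a black handle, 150 mm long, lying near the midline between jig and carrier, a bystander; origin under it
- pallet: model pallet of light wood, 70 x 60 x 12 mm, a bystander; origin under its centre
- tray: small open grey tray, 90 x 70 x 25 mm, a bystander; origin under its centre
- glue: white glue stick standing up, 28 mm diameter, 90 mm tall, a bystander; origin under its centre
- block: brown wooden block, 25 mm cube, left of the midline beyond the jig and carrier, a bystander; origin under its centre
- block2: brown wooden block, 25 mm cube, right of the midline beyond the jig and carrier, a bystander; origin under its centre
There are look-alikes about, which are no part of the job. Leave any brown or turquoise look-alike of the carrier alone.

How it is judged (in metres and radians):
On the way, in this order (a step that is already met when the one before it is completed fails the run):
1. the carrier is picked up off the table (height (world z) of carrier above 0.03 m), for 0.1 s.
2. the carrier's hole has dropped over the pin, with the deck still up (horizontal distance between carrier_hole and jig_pin below 0.004 m and z of carrier_hole in the frame of jig below 0.035 m and value of joint deck below 0.005 m), for 0.02 s.
At the end, for the whole second after the job is handed in: Hole within 4 mm of the pin, carrier square to the jig within 0.12 rad and level within 0.06 rad, its underside at most 25.5 mm above the table, the deck pressed at least 6.5 of its 8 mm, and the robot still holding the carrier down (over 3 N) through the last second (value of joint deck above 0.0065 m and horizontal distance between carrier_hole and jig_pin below 0.004 m and z of each of carrier_hole, carrier in the frame of jig below 0.0255 m and angle between the x axis of carrier and the x axis of jig, either way round below 0.12 rad and angle between carrier's own z axis and vertical below 0.06 rad and contact force between any of the fingers, the arm and carrier above 3 N); the arm keeps its last pose, push and grip.
It fails at once if a bystander is moved by more than 25 mm (distance of any of mouse, screwdriver, pallet, tray, glue, block, block2 from where it was at the start of the episode above 0.025 m).
It also fails if it takes over 40 s, if anything falls off the work surface, if the arm or the gripper's body presses on something with over 40 N, if the wrist force passes 120 N, or if a joint passes its speed limit or range.

## Working session

There is one attempt and no reset: what is moved stays moved. The work goes in short steps, Python scripts to look and compute and a shell command to move; the robot and the scene stay as the last step left them, time stands still between calls to the robot, and variables do not carry over. Pictures are saved under pics/ and viewed, and the job is handed in when it is done.

```bash
mkdir -p pics; ls; python3 - <<'E'
from workcell import *
import cv2
s=read_state(); print(s)
print(grip_depth if not callable(grip_depth) else grip_depth())
for c in ["scene","top"]:
    im=snapshot(c); cv2.imwrite(f"pics/{c}0.png",im[:,:,::-1]); print(c,camera_info(c))
    for n in ["carrier","jig"]:
        print(n,[(round(d['conf'],2),[round(float(v)) for v in d['at']]) for d in boxes_of(c,n)])
    for n in ["carrier","carrier_handle","carrier_hole","jig","jig_hood"]:
        print('mark',n,[(round(d['conf'],2),[round(float(v),1) for v in d['at']]) for d in mark_of(c,n)])
print(camera_info("wrist"))
E
```

```text
pics
{'time_s': 0.0, 'q': array([-1.23100506e+00,  3.20285873e-01,  1.56566053e+00, -2.52925274e-05,
        1.25738306e+00, -2.00021221e-02]), 'dq': array([ 7.24204179e-04, -2.54937931e-04, -4.99321638e-04,  1.09508218e-03,
        1.08367494e-03, -4.25091590e-05]), 'effort': array([ 1.32293935e-04, -4.12456083e+01, -2.31970793e+01,  7.28810183e-02,
        4.58734052e-02, -1.25587253e-04]), 'ee_pos': array([ 202.38819681, -538.02941188,  403.93063108]), 'orientation': array([ 9.83861111e-01,  1.78931716e-01, -1.50135599e-04, -8.55411835e-04]), 'ft_force': array([-0.51546757, -0.12195452,  0.70675404]), 'ft_torque': array([-0.00330796,  0.03407119,  0.05293995]), 'grip_width': 1.0010549137323546}
172.0
scene {'intrinsics': array([[397.10806358,   0.        , 279.05479368],
       [  0.        , 397.10806358, 210.76003896],
       [  0.        ,   0.        ,   1.        ]]), 'view': array([[ 1.52053047e-01,  9.88174877e-01,  1.97556043e-02,
         4.80680438e+01],
       [-5.89547337e-01,  7.46360482e-02,  8.04278184e-01,
         2.57145694e+02],
       [ 7.93293015e-01, -1.33939
[... 1677 characters left out ...]
.1]), (0.56, [432.1, 278.0]), (0.34, [204.7, 197.9])]
mark jig [(0.97, [201.5, 222.2])]
mark jig_hood [(0.94, [199.5, 203.6]), (0.57, [201.2, 193.8]), (0.37, [309.1, 232.7])]
{'intrinsics': array([[323.12223095,   0.        , 277.87693414],
       [  0.        , 323.12223095, 205.39600564],
       [  0.        ,   0.        ,   1.        ]]), 'T_tool_cam': array([[-1.35805939e-03,  9.62629701e-01,  2.70817676e-01,
         7.60982775e+01],
       [ 9.99999077e-01,  1.29697103e-03,  4.04535256e-04,
        -3.58371430e-01],
       [ 3.81749723e-05,  2.70817976e-01, -9.62630574e-01,
         2.04273000e+01],
       [ 0.00000000e+00,  0.00000000e+00,  0.00000000e+00,
         1.00000000e+00]])}
```

View pics/top0.png

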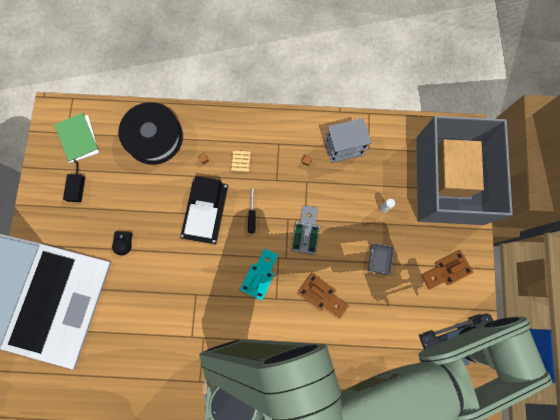

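View pics/scene0.png

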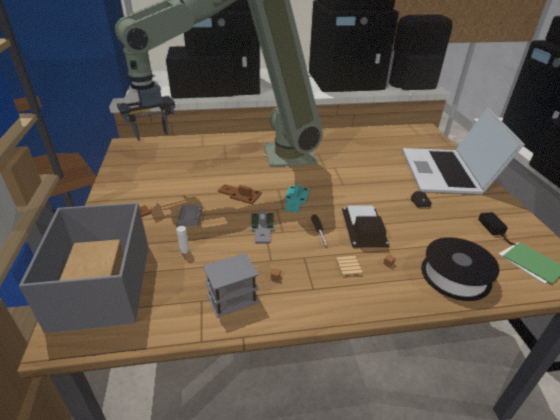

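```bash
cat > h.py <<'E'
import numpy as np, cv2
from workcell import *
from scipy.spatial.transform import Rotation as R
def cam(c,st=None):
    i=camera_info(c); K=np.array(i['intrinsics'])
    if 'view' in i: return K,np.array(i['view'])
    T=np.eye(4); T[:3,:3]=R.from_quat(st['orientation']).as_matrix(); T[:3,3]=st['ee_pos']
    return K,np.linalg.inv(T@np.array(i['T_tool_cam']))
def proj(P,KV):
    K,V=KV; P=np.atleast_2d(P); c=P@V[:3,:3].T+V[:3,3]
    return np.c_[K[0,2]+K[0,0]*c[:,0]/-c[:,2],K[1,2]-K[1,1]*c[:,1]/-c[:,2]]
def back(uv,z,KV):
    K,V=KV; W=np.linalg.inv(V)
    d=W[:3,:3]@np.array([(uv[0]-K[0,2])/K[0,0],-(uv[1]-K[1,2])/K[1,1],-1]); o=W[:3,3]
    return o+d*(z-o[2])/d[2]
E
python3 - <<'E'
from h import *
kv=cam('top')
for n,uv,z in [('handle',(308.7,234.5),38),('orig',(306.3,237.5),0),('hole',(308,213.8),0),('jig',(201.5,222.2),0),('hood',(199.5,203.6),60),('hood2',(201.2,193.8),60),('jigTL',(195,176),12),('jigTR',(227,181),12),('jigBL',(180,238),12),('jigBR',(214,245),12)]:
    print(n,back(uv,z,kv).round(1))
im=snapshot('top'); c=cv2.resize(im[150:320,160:360],None,fx=4,fy=3.5,interpolation=cv2.INTER_CUBIC)
cv2.imwrite('pics/topz.png',c[:,:,::-1])
E
```

```text
handle [ 477.9 -186.8   38. ]
orig [ 473.3 -181.7    0. ]
hole [ 553.4 -184.1    0. ]
jig [505.9 168.5   0. ]
hood [555.8 168.   60. ]
hood2 [588.3 165.6  60. ]
jigTL [660.5 202.5  12. ]
jigTR [648.9  93.4  12. ]
jigBL [447.9 231.3  12. ]
jigBR [430.9 118.4  12. ]
```

View pics/topz.png

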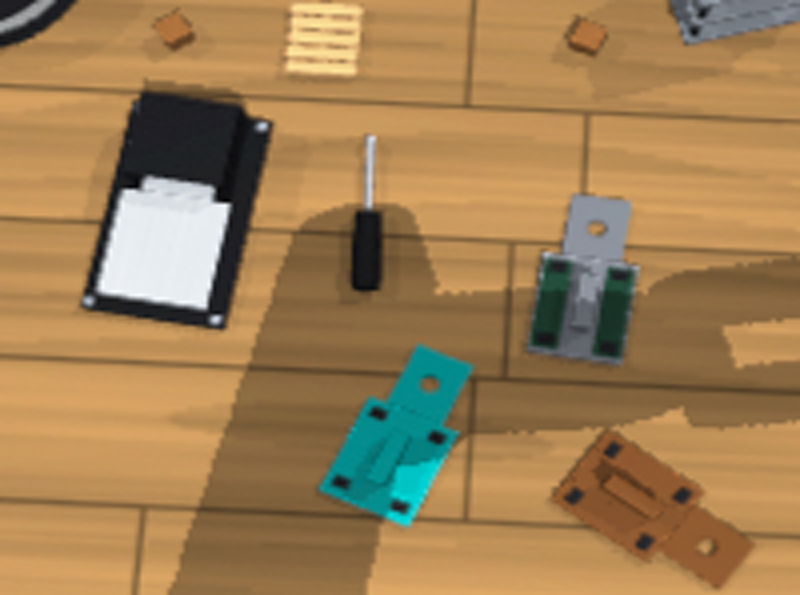

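```bash
python3 -m inch '[[0.6,0.7,0,-0.124],[0.6,0.7,0,-0.124],[0.6,0.7,0,-0.124],[0.6,0.7,0,-0.124],[0.6,0.7,0,-0.124],[0.6,0.7,0,-0.124],[0.6,0.7,0,-0.124],[0.6,0.7,0,-0.124],[0.6,0.7,0,-0.124],[0.6,0.7,0,-0.124],[0.6,0.7,0,-0.124]]' 1 30
python3 - <<'E'
from h import *
s=read_state(); print(s['time_s'],s['ee_pos'],R.from_quat(s['orientation']).as_matrix().round(4).tolist())
im=snapshot('wrist'); cv2.imwrite('pics/w1.png',im[:,:,::-1]); kv=cam('wrist',s)
for n,z in [('carrier',0),('carrier_handle',38),('carrier_hole',0)]:
    for d in mark_of('wrist',n): print(n,round(d['conf'],2),np.round(d['at'],1),back(d['at'],z,kv).round(1))
E
```

```text
time_s: 2.22
ee_pos: [501.7, -189.1, 404.8]
orientation: [1.0, -0.016, -0.0, 0.0]
ft_force: [0.1, -0.5, -0.0]
grip_width: 1.004
2.225 [ 501.72524743 -189.13555389  404.83269259] [[0.9995, -0.0315, -0.0003], [-0.0315, -0.9995, -0.0003], [-0.0002, 0.0003, -1.0]]
carrier 0.9 [271.7 198.7] [ 478.3 -180.6    0. ]
carrier 0.56 [306.3 319.5] [ 305.6 -221.6    0. ]
carrier_handle 0.94 [306.4 342. ] [ 299.7 -218.4   38. ]
carrier_handle 0.72 [269.2 208.9] [ 476.4 -178.4   38. ]
carrier_hole 0.94 [353.3 347.9] [ 257.2 -287.4    0. ]
carrier_hole 0.76 [275.9 136.4] [ 553.1 -188.4    0. ]
```

View pics/w1.png

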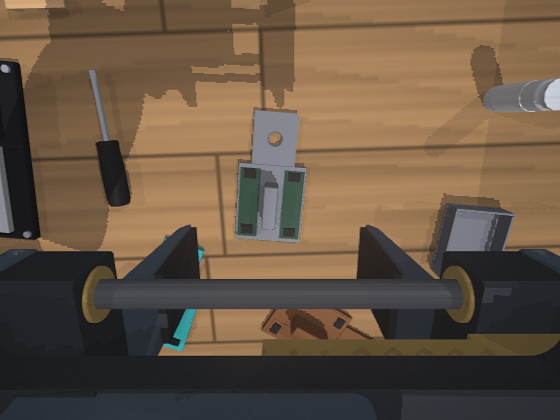

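```bash
python3 - <<'E'
import cv2
im=cv2.imread('pics/w1.png')[100:250,220:330]
cv2.imwrite('pics/w1z.png',cv2.resize(im,None,fx=4,fy=4,interpolation=cv2.INTER_CUBIC))
E
```

```text
(no output)
```

View pics/w1z.png

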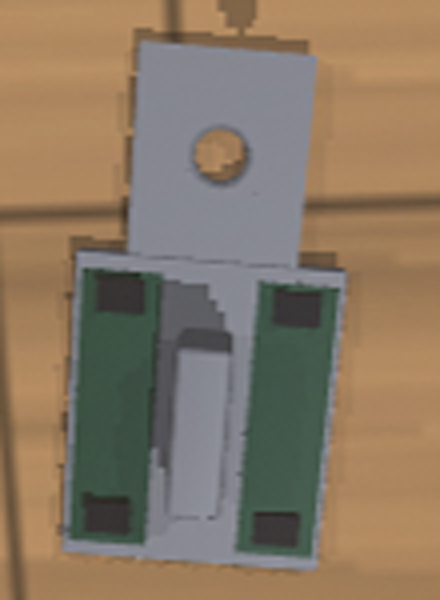

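```bash
cat > fit.py <<'E'
from h import *
from scipy.optimize import least_squares
def fit(M,uv,kv,x0,zfree=False):
    M=np.array(M,float); uv=np.array(uv,float)
    def W(p):
        c,s=np.cos(p[2]),np.sin(p[2]); P=M.copy(); P[:,0]=p[0]+c*M[:,0]-s*M[:,1]; P[:,1]=p[1]+s*M[:,0]+c*M[:,1]
        if zfree: P[:,2]+=p[3]
        return P
    r=least_squares(lambda p:(proj(W(p),kv)-uv).ravel(),x0,x_scale=[100,100,.1]+([10] if zfree else []),loss='soft_l1')
    return r.x,(proj(W(r.x),kv)-uv)
E
python3 - <<'E'
from fit import *
s=read_state(); kv=cam('wrist',s)
M=[(105,25,8),(105,-25,8),(45,40,8),(45,-40,8),(-50,40,8),(-50,-40,8),(25,8,38),(25,-8,38),(-25,-8,38),(-25,8,38),(75,0,8)]
z=np.array([(138,42),(316,57),(80,252),(346,270),(64,552),(314,568),(177,349),(230,352),(222,518),(172,518),(221,153)])/4+[220,100]-.4
for zf in (0,1):
    x,r=fit(M,z,kv,[476,-182,-.03]+[0]*zf,zf); print(x.round(3)); print(r.round(1).tolist())
print(R.from_quat(s['orientation']).as_euler('xyz'),s['ee_pos'])
E
```

```text
[ 4.77092e+02 -1.78475e+02 -1.06000e-01]
[[0.0, -0.5], [0.1, -0.8], [-1.1, -0.5], [0.7, 0.0], [-0.2, 0.5], [1.3, 0.9], [-0.1, -0.5], [1.2, -0.2], [-0.0, 1.1], [-1.6, 0.1], [-0.3, 0.7]]
[ 4.76288e+02 -1.78343e+02 -1.07000e-01 -4.22500e+00]
[[0.2, 0.3], [-0.2, -0.1], [-0.7, -0.3], [0.3, 0.2], [0.1, -0.2], [0.9, 0.2], [-0.0, -0.6], [1.1, -0.3], [-0.1, 0.5], [-1.5, -0.5], [-0.3, 1.2]]
[ 3.14141249e+00 -1.01218324e-04 -3.11042792e-02] [ 502.02504894 -188.8506202   404.88001904]
```

```bash
python3 -m inch '[[-0.05,0.021,-0.1,-0.024],[-0.05,0.021,-0.2,-0.024],[-0.05,0.021,-0.3,-0.024],[-0.05,0.021,-0.36,-0.024],[-0.05,0.021,-0.39,-0.024],[-0.05,0.021,-0.4,-0.024],[-0.05,0.021,-0.4,-0.024]]'
python3 -m inch '[[0,0,0,0],[0,0,0,0],[0,0,0,0],[0,0,0,0],[0,0,0,0]]' -1 55
```

```text
time_s: 3.3
ee_pos: [477.8, -177.9, 205.5]
orientation: [0.999, -0.053, 0.001, 0.0]
ft_force: [0.4, 0.2, 0.2]
grip_width: 0.998
time_s: 3.92
ee_pos: [477.5, -177.7, 204.8]
orientation: [0.999, -0.053, 0.0, 0.0]
ft_force: [-0.0, -0.9, -0.4]
grip_width: 0.482
```

```bash
python3 -m inch '[[0,0,0,0],[0,0,0,0],[0,0,0,0],[0,0,0,0],[0,0,0,0]]'
```

```text
time_s: 4.55
ee_pos: [477.5, -177.7, 204.7]
orientation: [0.999, -0.053, 0.0, 0.0]
ft_force: [0.5, -0.6, -0.7]
grip_width: 0.175
```

```bash
python3 -m inch '[[0,0,0.04,0],[0,0,0.12,0],[0,0,0.22,0],[0.05,0.1,0.32,0],[0.1,0.2,0.4,0],[0.16,0.3,0.4,0],[0.16,0.34,0.4,0],[0.16,0.34,0.4,0],[0.16,0.34,0.4,0]]'
python3 - <<'E'
from h import *
import pickle
s=read_state(); print(s['time_s'],s['ee_pos'],s['ft_force'],s['grip_width'])
im=snapshot('wrist'); cv2.imwrite('pics/w2.png',im[:,:,::-1]); kv=cam('wrist',s); pickle.dump((s,im),open('w2.pkl','wb'))
for n,z in [('jig',0),('jig_hood',60)]:
    for d in mark_of('wrist',n): print(n,round(d['conf'],2),np.round(d['at'],1),back(d['at'],z,kv).round(1))
E
```

```text
time_s: 5.68
ee_pos: [557.1, -8.0, 404.0]
orientation: [0.999, -0.052, -0.001, 0.0]
ft_force: [-0.9, 0.2, -2.7]
grip_width: 0.171
5.675 [557.05974108  -7.95226762 404.04259466] [-0.8543164   0.16008494 -2.65182333] 0.17139783721294377
jig 0.7 [145.  227.6] [513.4 164.7   0. ]
jig 0.56 [277.1 119.7] [626.2 -14.5   0. ]
jig_hood 0.7 [116.7 201.2] [563.7 159.3  60. ]
```

View pics/w2.png

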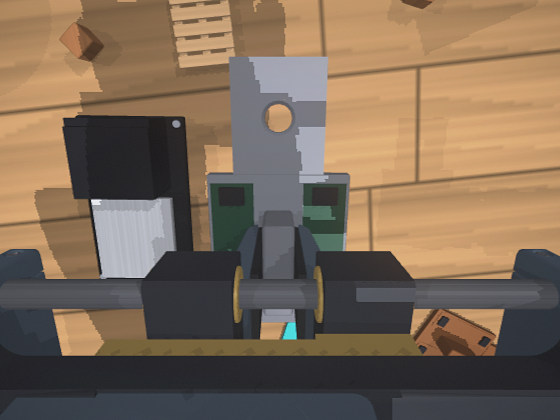

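```bash
python3 - <<'E'
import cv2,numpy as np
im=cv2.imread('pics/w2.png')
a=cv2.convertScaleAbs(im,alpha=1.6,beta=25)
cv2.imwrite('pics/w2a.png',cv2.resize(a[105:290,50:205],None,fx=4,fy=3.2,interpolation=cv2.INTER_CUBIC))
cv2.imwrite('pics/w2b.png',cv2.resize(im[40:250,190:370],None,fx=2.8,fy=2.8,interpolation=cv2.INTER_CUBIC))
E
```

```text
(no output)
```

View pics/w2a.png

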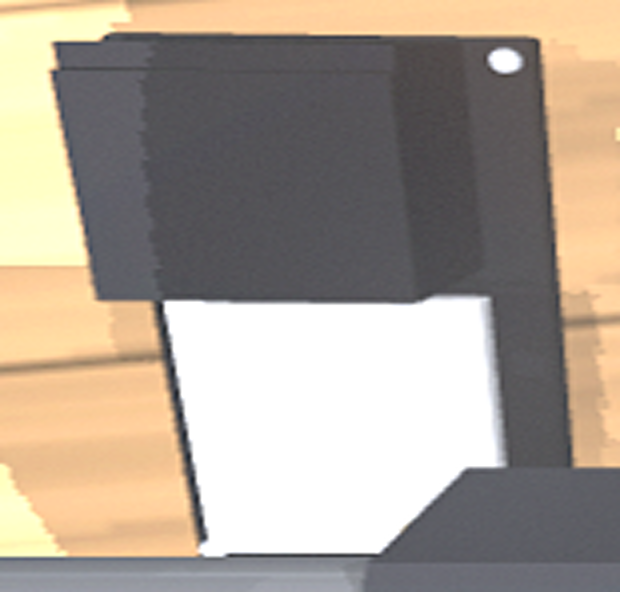

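View pics/w2b.png

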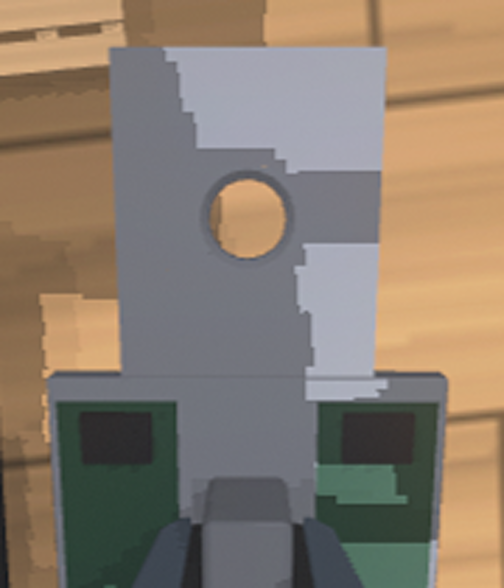

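```bash
cat > j.py <<'E'
from fit import *
import pickle
s,im=pickle.load(open('w2.pkl','rb')); kv=cam('wrist',s)
f=lambda p:np.array(p)/[4,3.2]+[50,105]-.4
pts=[((53,41,66),(97,300)),((53,-41,66),(415,302)),((125,41,66),(54,70)),((125,-41,66),(388,70)),((133,41,66),(52,42)),((133,-41,66),(391,41))]
pts=[(m,f(u)) for m,u in pts]
lines=[((-60,12),(540,38)),((-60,12),(570,465)),((60,12),(157,305)),((60,12),(198,545)),((45,30),(163,305)),((45,30),(203,540)),((-45,30),(488,297)),((-45,30),(505,465))]
lines=[(m,f(u)) for m,u in lines]
def W(p,M):
    M=np.atleast_2d(np.array(M,float)); c,t=np.cos(p[2]),np.sin(p[2])
    return np.c_[p[0]+c*M[:,0]-t*M[:,1],p[1]+t*M[:,0]+c*M[:,1],M[:,2]]
def res(p):
    M=[m for m,_ in pts]+[(x,m[0],m[1]) for x,(m,_) in zip(p[3:],lines)]
    return (proj(W(p,M),kv)-np.array([u for _,u in pts+lines])).ravel()
x0=[508,167,-.11]+[140,0,0,-50,0,-50,50,0]
r=least_squares(res,x0,loss='soft_l1',x_scale=[10,10,.05]+[20]*8)
print(r.x.round(3)); print(r.fun.reshape(-1,2).round(1).tolist())
# carrier in hand
M=[(105,25,8),(105,-25,8),(45,25,8),(45,-25,8),(45,40,8),(45,-40,8),(75,0,8)]
z=np.array([(111,47),(386,47),(121,374),(374,377),(49,376),(446,377),(247,216)])/2.8+[190,40]-.3
x,rr=fit(M,z,kv,[557,-8,-.1,200],True); print(x.round(3),rr.round(1).tolist(),R.from_quat(s['orientation']).as_euler('xyz'),s['ee_pos'])
E
python3 j.py
```

```text
[ 5.14745e+02  1.63849e+02 -1.20000e-01  1.34227e+02 -2.56940e+01
  3.68570e+01 -6.16720e+01  4.20970e+01 -4.96700e+01  4.60540e+01
 -1.80620e+01]
[[0.4, 0.2], [1.8, 0.6], [-0.8, -1.0], [1.8, 0.2], [-1.7, -0.9], [0.3, 0.6], [-1.1, 0.0], [-0.1, 0.0], [-1.0, 0.1], [0.1, -0.0], [1.1, -0.1], [2.0, -0.1], [-0.7, 0.0], [-0.8, 0.0]]
[ 5.55921e+02 -7.67900e+00 -1.10000e-01  1.97278e+02] [[-0.2, -0.0], [0.2, 0.3], [0.3, 0.3], [-0.4, -0.5], [-0.9, -0.5], [0.7, -0.5], [0.3, 1.1]] [ 3.14081084e+00  1.87948943e-03 -1.05011253e-01] [557.05974108  -7.95226762 404.04259466]
```

```bash
python3 -m inch '[[0,0.12,0,-0.005],[0,0.24,0,-0.005],[0,0.36,0,-0.005],[0,0.48,0,-0.005],[0,0.58,0,-0.005],[0,0.65,0,-0.005],[0,0.66,0,-0.005],[0,0.66,0,-0.005]]'
python3 - <<'E'
from h import *
import pickle
s=read_state(); print(s['time_s'],s['ee_pos'],s['ft_force'],s['grip_width'])
im=snapshot('wrist'); cv2.imwrite('pics/w3.png',im[:,:,::-1]); pickle.dump((s,im),open('w3.pkl','wb')); kv=cam('wrist',s)
for n,z in [('jig',0),('jig_hood',60)]:
    for d in mark_of('wrist',n): print(n,round(d['conf'],2),np.round(d['at'],1),back(d['at'],z,kv).round(1))
a=cv2.convertScaleAbs(im[105:290,350:520],alpha=1.6,beta=25)
cv2.imwrite('pics/w3a.png',cv2.resize(a,None,fx=4,fy=3.2,interpolation=cv2.INTER_CUBIC)[:,:,::-1])
E
```

```text
time_s: 6.82
ee_pos: [557.7, 321.5, 404.4]
orientation: [0.998, -0.061, -0.0, 0.001]
ft_force: [0.0, 0.2, -1.9]
grip_width: 0.169
6.825 [557.67564364 321.53383783 404.43261098] [ 0.03474153  0.22535277 -1.87200122] 0.16887700060058267
jig 0.75 [408.9 199.7] [513.1 164.5   0. ]
jig_hood 0.69 [437.4 162.6] [567.1 158.7  60. ]
```

View pics/w3.png

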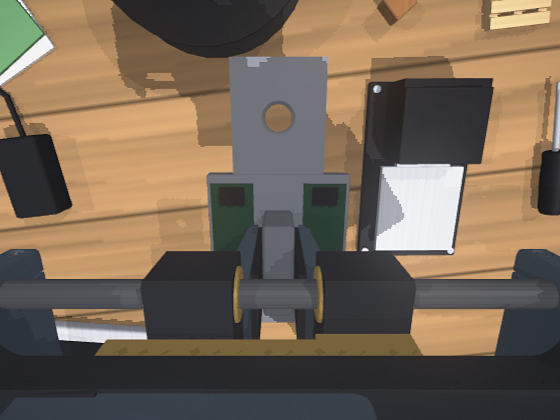

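View pics/w3a.png

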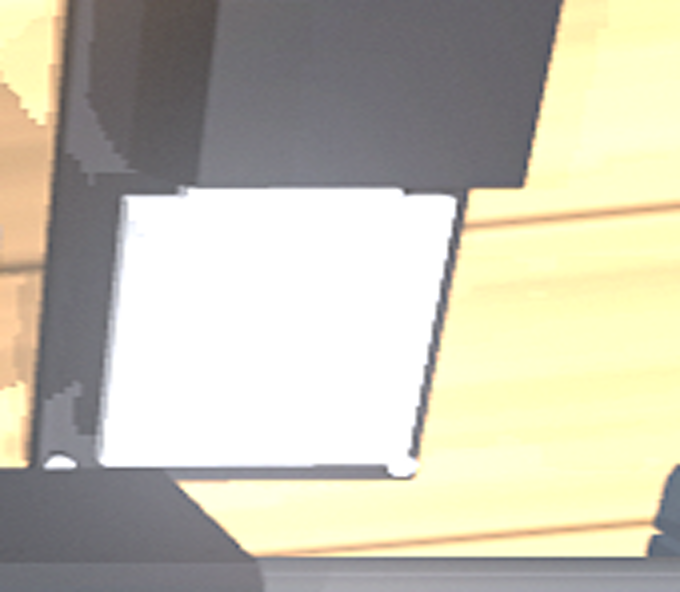

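```bash
python3 - <<'E'
import cv2
im=cv2.imread('pics/w3.png')
a=cv2.convertScaleAbs(im[65:180,355:505],alpha=2.2,beta=30)
cv2.imwrite('pics/w3b.png',cv2.resize(a,None,fx=5,fy=5,interpolation=cv2.INTER_CUBIC))
E
```

```text
(no output)
```

View pics/w3b.png

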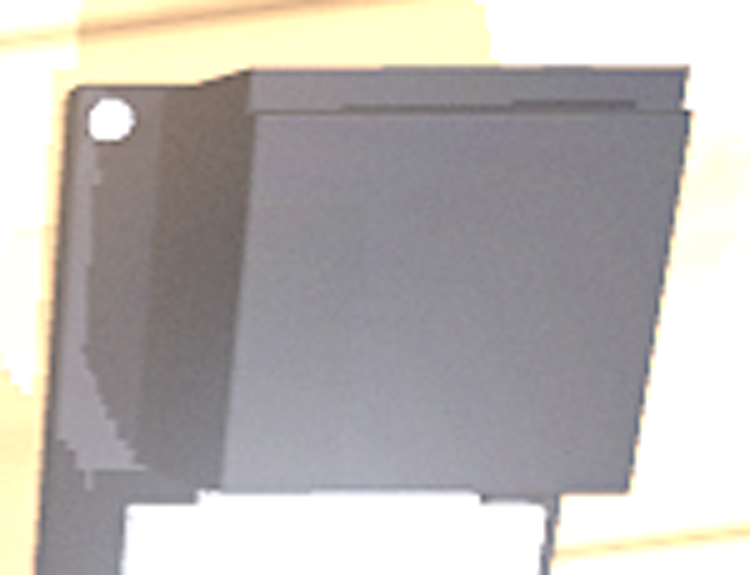

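```bash
cat > j3.py <<'E'
from fit import *
import pickle
s,im=pickle.load(open('w3.pkl','rb')); kv=cam('wrist',s)
f=lambda p:np.array(p)/[4,3.2]+[350,105]-.4
g=lambda p:np.array(p)/5+[355,65]-.4
pts=[((53,41,66),(220,490)),((53,-41,66),(630,492)),((125,41,66),(253,113)),((125,-41,66),(689,113)),((133,41,66),(250,68)),((133,-41,66),(688,67))]
pts=[(m,g(u)) for m,u in pts]
lines=[((60,12),(68,10)),((60,12),(33,460)),((-60,12),(465,200)),((-60,12),(416,470)),((45,30),(123,200)),((45,30),(100,460)),((-45,30),(455,200)),((-45,30),(412,450))]
lines=[(m,f(u)) for m,u in lines]
def W(p,M):
    M=np.atleast_2d(np.array(M,float)); c,t=np.cos(p[2]),np.sin(p[2])
    return np.c_[p[0]+c*M[:,0]-t*M[:,1],p[1]+t*M[:,0]+c*M[:,1],M[:,2]]
def res(p):
    M=[m for m,_ in pts]+[(x,m[0],m[1]) for x,(m,_) in zip(p[3:],lines)]
    return (proj(W(p,M),kv)-np.array([u for _,u in pts+lines])).ravel()
x0=[508,167,-.11]+[140,0,0,-50,0,-50,50,0]
r=least_squares(res,x0,loss='soft_l1',x_scale=[10,10,.05]+[20]*8)
print(r.x.round(3)); print(r.fun.reshape(-1,2).round(1).tolist())
M=[(105,25,8),(105,-25,8),(45,25,8),(45,-25,8),(45,40,8),(45,-40,8),(75,0,8)]
z=np.array([(111,47),(386,47),(121,374),(374,377),(49,376),(446,377),(247,216)])/2.8+[190,40]-.3
x,rr=fit(M,z,kv,[557,318,-.1,200],True); print(x.round(3),R.from_quat(s['orientation']).as_euler('xyz'),s['ee_pos'])
M2=[(-55,y,30) for y in(-45,0,45)]; print(proj(W(r.x,M2),kv).round(1).tolist(), f((250,465)))
E
python3 j3.py
```

```text
[ 5.13846e+02  1.66432e+02 -1.14000e-01  1.07993e+02 -5.93560e+01
  4.09850e+01 -6.47620e+01  4.48540e+01 -5.17390e+01  4.41690e+01
 -4.84470e+01]
[[-1.6, 2.0], [-0.5, 0.9], [-1.1, 0.1], [0.2, -0.8], [0.3, -0.2], [1.9, -0.8], [0.3, 0.0], [0.2, 0.0], [0.8, 0.1], [0.4, 0.1], [0.7, 0.0], [0.1, 0.0], [-0.6, -0.1], [-1.4, -0.1]]
[ 5.56811e+02  3.21696e+02 -1.26000e-01  1.97766e+02] [ 3.14037225e+00  4.77494846e-04 -1.21437413e-01] [557.67564364 321.53383783 404.43261098]
[[450.5, 250.2], [412.5, 250.6], [374.5, 250.9]] [412.1    249.9125]
```

```bash
python3 -m inch '[[-0.08,-0.09,0,0.003],[-0.16,-0.18,0,0.003],[-0.23,-0.26,-0.03,0.003],[-0.264,-0.292,-0.1,0.003],[-0.264,-0.292,-0.2,0.003],[-0.264,-0.292,-0.29,0.003],[-0.264,-0.292,-0.308,0.003],[-0.264,-0.292,-0.308,0.003]]'
python3 - <<'E'
from h import *
s=read_state(); print(s['time_s'],s['ee_pos'],s['ft_force'],s['grip_width'],R.from_quat(s['orientation']).as_euler('xyz'))
for c in ('wrist','top','scene'):
    im=snapshot(c); cv2.imwrite(f'pics/{c}4.png',im[:,:,::-1])
E
python3 - <<'E'
import cv2
im=cv2.imread('pics/top4.png')[160:290,150:260]; cv2.imwrite('pics/top4z.png',cv2.resize(im,None,fx=4.5,fy=4.5))
E
```

```text
time_s: 7.98
ee_pos: [426.0, 176.1, 251.5]
orientation: [0.998, -0.056, 0.0, -0.0]
ft_force: [0.7, 0.3, -2.2]
grip_width: 0.174
7.975 [426.01136016 176.09047157 251.48201571] [ 0.69733633  0.31196489 -2.22495076] 0.17434973089496764 [-3.14126924e+00 -8.93545636e-04 -1.12224094e-01]
```

View pics/wrist4.png

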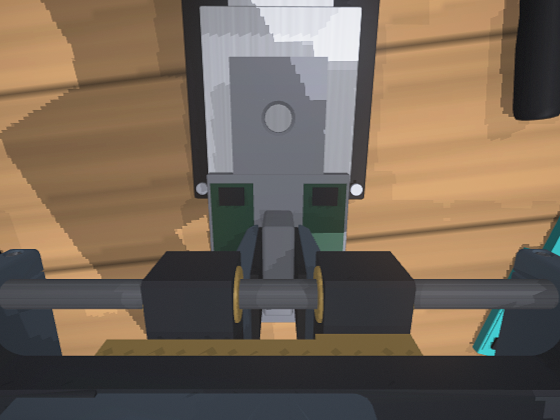

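View pics/top4z.png

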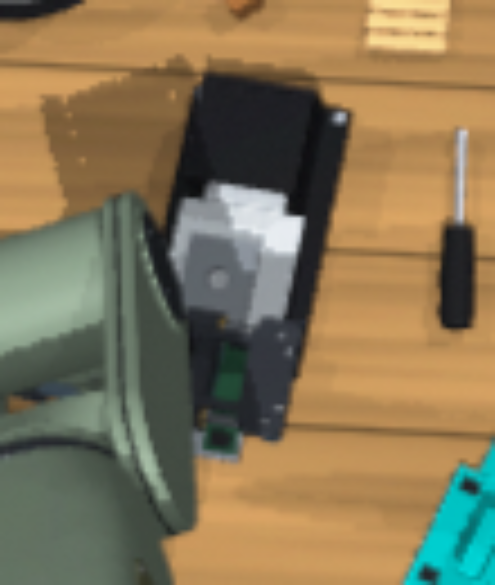

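```bash
python3 - <<'E'
import cv2
im=cv2.imread('pics/wrist4.png')[0:215,170:390]; cv2.imwrite('pics/w4z.png',cv2.resize(im,None,fx=3.5,fy=2.75,interpolation=cv2.INTER_CUBIC))
E
```

```text
(no output)
```

View pics/w4z.png

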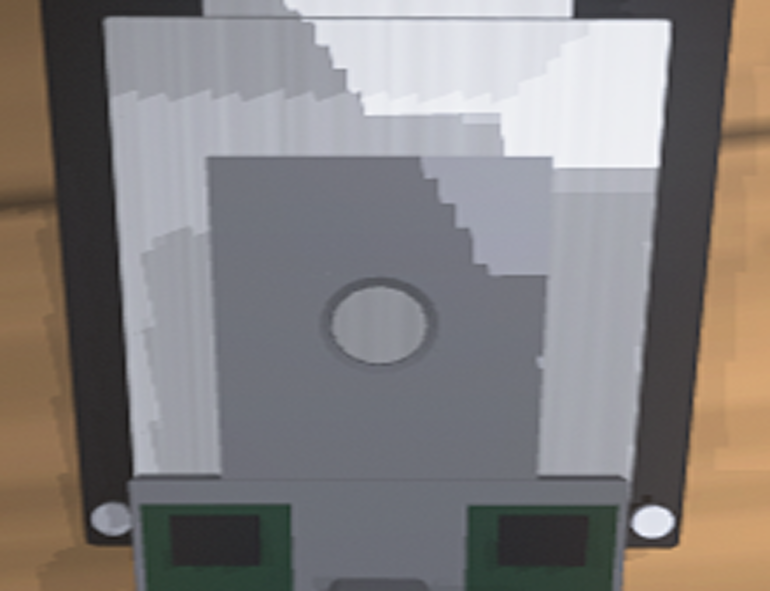

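```bash
cat > j4.py <<'E'
from fit import *
s=dict(orientation=R.from_euler('xyz',[-3.14126924e+00,-8.93545636e-04,-1.12224094e-01]).as_quat(),ee_pos=np.array([426.01136016,176.09047157,251.48201571])); kv=cam('wrist',s)
f=lambda p:np.array(p)/[3.5,2.75]+[170,0]-.4
lines=[((45,30),(104,20)),((45,30),(132,470)),((-45,30),(670,22)),((-45,30),(631,465)),((60,12),(42,10)),((60,12),(88,540)),((-60,12),(733,10)),((-60,12),(680,540)),((29,30),(203,5)),((-29,30),(572,5))]
lines=[(m,f(u)) for m,u in lines]
def W(p,M):
    M=np.array(M,float); c,t=np.cos(p[1]),np.sin(p[1])
    P=np.c_[514.3+c*M[:,0]-t*M[:,1],p[0]+t*M[:,0]+c*M[:,1],M[:,2]]; return P
def res(p): return (proj(W(p,[(x,m[0],m[1]) for x,(m,_) in zip(p[2:],lines)]),kv)-np.array([u for _,u in lines])).ravel()
r=least_squares(res,[165,-.117]+[0]*10,x_scale=[10,.05]+[20]*10)
print(r.x.round(3)); print(r.fun.reshape(-1,2)[:,0].round(1))
M=[(105,25,8),(105,-25,8),(45,25,8),(45,-25,8),(45,40,8),(45,-40,8),(75,0,8)]
z=np.array([(208,157),(552,157),(221,475),(538,475),(131,480),(626,480),(379,322)])/[3.5,2.75]+[170,0]-.3
for zf in(0,1):
    m=np.array(M,float); m[:,2]+=0 if zf else 46
    x,rr=fit(m,z,kv,[426,176,-.1]+[46]*zf,zf); print(x.round(3),rr.round(1).tolist())
E
python3 j4.py
```

```text
[ 1.65278e+02 -1.20000e-01  4.40760e+01 -4.68770e+01  4.42430e+01
 -4.52290e+01  5.10080e+01 -6.79980e+01  5.17170e+01 -6.72250e+01
  4.68400e+01  4.71820e+01]
[-0.7  0.1  0.8  1.1 -1.6 -1.8  1.3  0.8 -0.1  0.1]
[ 4.2555e+02  1.7636e+02 -1.1400e-01] [[-0.6, -0.8], [0.4, -0.7], [0.1, 1.4], [-0.2, 1.4], [-1.2, -0.5], [1.7, -0.4], [0.1, 0.9]]
[ 4.25598e+02  1.76422e+02 -1.15000e-01  4.38640e+01] [[0.1, -0.2], [-0.2, -0.0], [0.6, 0.6], [-0.8, 0.7], [-0.5, -1.3], [0.8, -1.1], [0.1, 0.8]]
```

```bash
python3 -m inch '[[0.03,-0.004,0,-0.001],[0.06,-0.0076,0,-0.001],[0.09,-0.0114,0,-0.001],[0.12,-0.0152,0,-0.001],[0.15,-0.019,0,-0.001],[0.177,-0.0224,0,-0.001],[0.177,-0.0224,0,-0.001]]'
python3 - <<'E'
from h import *
s=read_state(); print(s['time_s'],s['ee_pos'],s['ft_force'],s['ft_torque'],s['grip_width'],R.from_quat(s['orientation']).as_euler('xyz'))
for c in ('wrist','scene'):
    im=snapshot(c); cv2.imwrite(f'pics/{c}5.png',im[:,:,::-1])
E
```

```text
time_s: 9.0
ee_pos: [515.0, 165.0, 250.7]
orientation: [0.998, -0.058, 0.0, -0.0]
ft_force: [-0.6, -0.5, -2.3]
grip_width: 0.174
9.0 [514.99917548 164.9764513  250.68082712] [-0.61329582 -0.54721372 -2.32779485] [ 0.04292995  0.06905579 -0.00582479] 0.17373172972327414 [-3.14144302e+00 -5.02280643e-04 -1.15313972e-01]
```

View pics/wrist5.png

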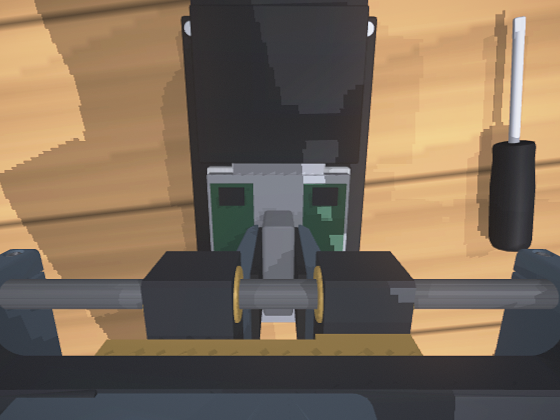

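```bash
python3 - <<'E'
import cv2
im=cv2.convertScaleAbs(cv2.imread('pics/wrist5.png')[0:215,170:390],alpha=1.5,beta=20); cv2.imwrite('pics/w5z.png',cv2.resize(im,None,fx=3.5,fy=2.75,interpolation=cv2.INTER_CUBIC))
E
```

```text
(no output)
```

View pics/w5z.png

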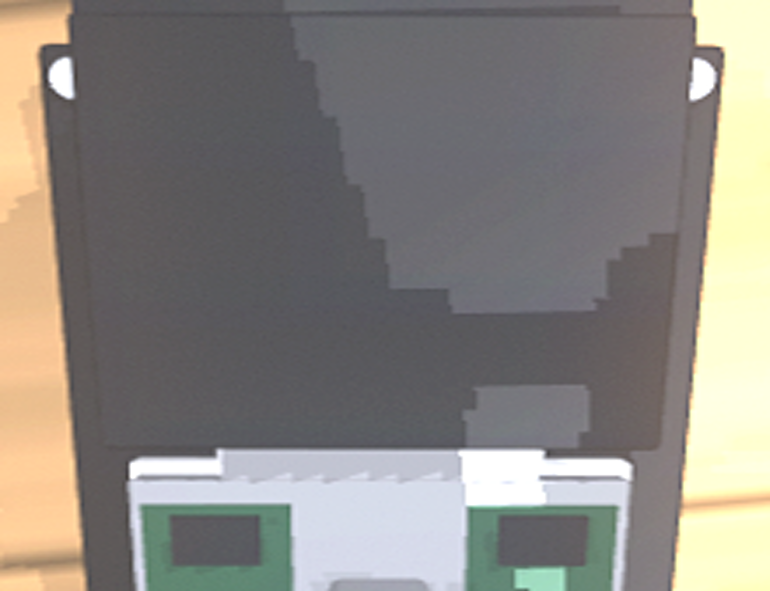

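```bash
python3 - <<'E'
from fit import *
s=dict(orientation=R.from_euler('xyz',[-3.14144,-5.0228e-04,-1.15313972e-01]).as_quat(),ee_pos=np.array([514.999,164.976,250.68])); kv=cam('wrist',s)
f=lambda p:np.array(p)/[3.5,2.75]+[170,0]-.3
M=[(125,41,66),(125,-41,66),(53,41,66),(53,-41,66)]
x,r=fit(M,f([(72,15),(694,15),(106,447),(660,449)]),kv,[514,165,-.12]); print(x.round(3),r.round(1).tolist())
x,r=fit(M,f([(72,15),(694,15),(106,447),(660,449)]),kv,[514,165,-.12,0],True); print(x.round(3),r.round(1).tolist())
M=[(45,40,54),(45,-40,54)]
x,r=fit(M,f([(131,480),(629,480)]),kv,[514,165,-.12]); print(x.round(3),r.round(1).tolist())
E
```

```text
[ 5.13647e+02  1.64811e+02 -1.17000e-01] [[-2.2, -0.7], [2.5, -0.6], [-1.3, 1.9], [1.2, 1.3]]
[ 5.14181e+02  1.64777e+02 -1.17000e-01 -3.10200e+00] [[-0.4, 0.2], [0.7, 0.3], [-0.0, -0.0], [-0.2, -0.6]]
[ 5.14322e+02  1.65104e+02 -1.17000e-01] [[-1.4, 0.0], [1.4, 0.0]]
```

```bash
python3 -m inch '[[0,0,-0.006,0],[0,0,-0.01,0],[0,0,-0.014,0],[0,0,-0.018,0],[0,0,-0.022,0],[0,0,-0.025,0],[0,0,-0.025,0]]'
python3 - <<'E'
from h import *
s=read_state(); print(s['time_s'],s['ee_pos'],s['ft_force'],s['ft_torque'])
E
```

```text
time_s: 9.98
ee_pos: [513.9, 165.1, 238.1]
orientation: [0.998, -0.057, -0.0, 0.0]
ft_force: [0.1, 1.4, -2.3]
grip_width: 0.17
9.975 [513.90731112 165.11513906 238.12906033] [ 0.14428595  1.36232193 -2.33298294] [0.0677797  0.10299374 0.03192483]
```

```bash
python3 -m inch '[[0,0,-0.004,0],[0,0,-0.007,0],[0,0,-0.01,0],[0,0,-0.01,0]]'
python3 -m inch '[[0,0,-0.003,0],[0,0,-0.006,0],[0,0,-0.006,0]]'
python3 -m inch '[[0,0,-0.003,0],[0,0,-0.006,0],[0,0,-0.006,0]]'
```

```text
time_s: 10.48
ee_pos: [513.9, 165.1, 233.5]
orientation: [0.998, -0.057, 0.0, 0.0]
ft_force: [-0.8, 0.3, 0.4]
grip_width: 0.174
time_s: 10.85
ee_pos: [513.9, 165.1, 230.5]
orientation: [0.998, -0.057, 0.0, 0.0]
ft_force: [-2.4, -1.1, 4.8]
grip_width: 0.173
time_s: 11.22
ee_pos: [513.9, 165.1, 227.6]
orientation: [0.998, -0.057, 0.0, 0.0]
ft_force: [-2.2, -0.6, 6.6]
grip_width: 0.175
```

```bash
python3 -m inch '[[0,0,-0.003,0],[0,0,-0.005,0],[0,0,-0.005,0]]'
python3 -m inch '[[0,0,-0.002,0],[0,0,-0.004,0],[0,0,-0.004,0]]'
```

```text
time_s: 11.6
ee_pos: [513.9, 165.1, 226.7]
orientation: [0.998, -0.057, 0.0, -0.0]
ft_force: [-5.0, -1.6, 16.9]
grip_width: 0.173
time_s: 11.98
ee_pos: [513.8, 165.1, 226.6]
orientation: [0.998, -0.057, 0.001, -0.0]
ft_force: [-8.6, -2.3, 30.8]
grip_width: 0.171
```

```bash
python3 -m inch '[[0,0,0.001,0],[0,0,0.001,0],[0,0,0.001,0]]'
python3 - <<'E'
from h import *
s=read_state(); print(s['time_s'],s['ee_pos'],s['ft_force'],s['ft_torque'],R.from_quat(s['orientation']).as_euler('xyz'))
for c in ('wrist','scene','top'):
    im=snapshot(c); cv2.imwrite(f'pics/{c}6.png',im[:,:,::-1])
im=cv2.convertScaleAbs(cv2.imread('pics/wrist6.png')[0:215,170:390],alpha=1.5,beta=20); cv2.imwrite('pics/w6z.png',cv2.resize(im,None,fx=3.5,fy=2.75,interpolation=cv2.INTER_CUBIC))
im=cv2.imread('pics/scene6.png')[180:270,300:420]; cv2.imwrite('pics/s6z.png',cv2.resize(im,None,fx=6,fy=6,interpolation=cv2.INTER_CUBIC))
E
```

```text
time_s: 12.35
ee_pos: [513.8, 165.1, 226.6]
orientation: [0.998, -0.057, 0.001, -0.0]
ft_force: [-7.9, -2.1, 26.8]
grip_width: 0.174
12.35 [513.78585189 165.0723999  226.61110023] [-7.89007996 -2.05644008 26.8130278 ] [-0.43586885  1.66556047 -0.03438315] [-3.14123557e+00 -1.19504405e-03 -1.14517461e-01]
```

View pics/w6z.png

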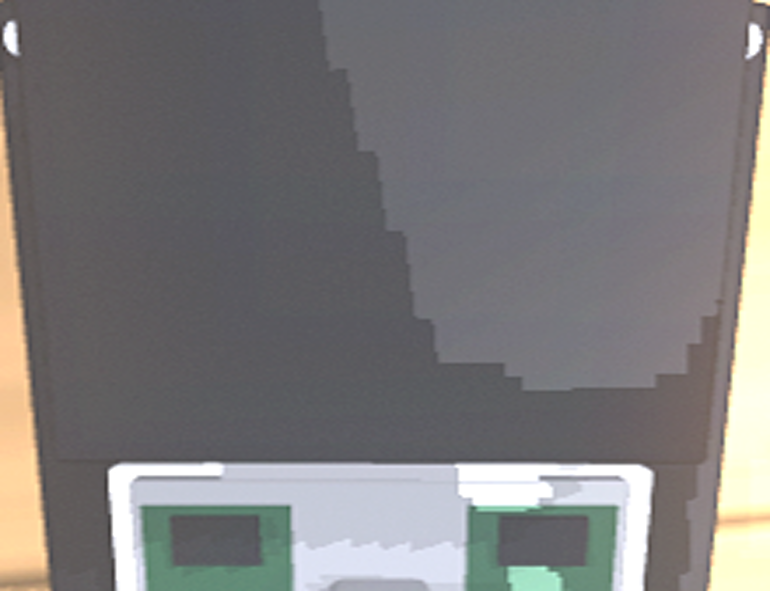

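View pics/s6z.png

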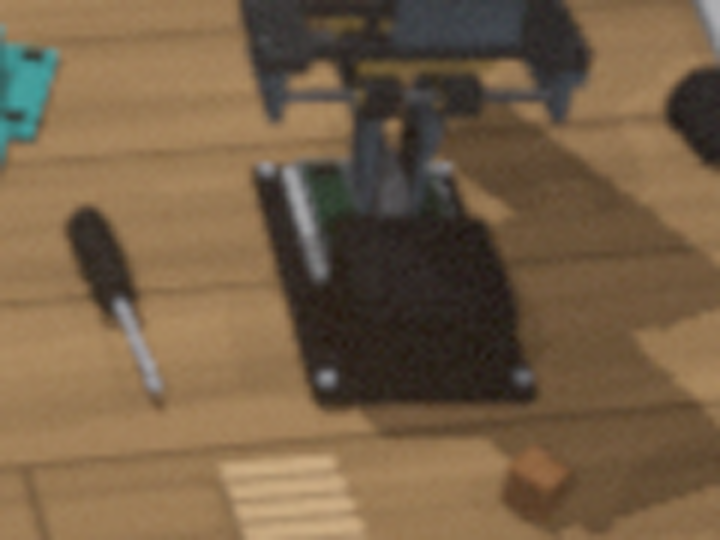

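View pics/top6.png

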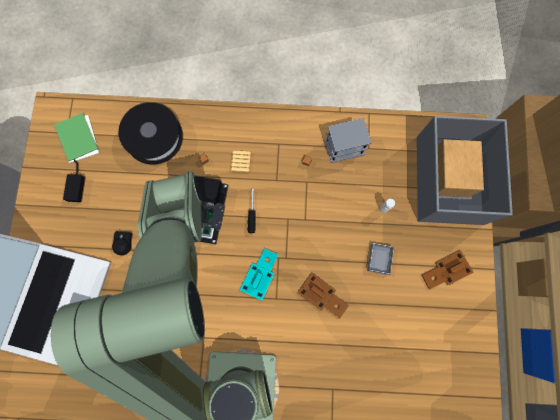

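```bash
python3 -c "
from workcell import *
print(job_done())"
```

```text
the job is handed in; nothing more can be done
None
```

The carrier is in the jig with its hole over the pin, and I handed the job in at about 12.5 s with the arm still holding it fully down. No verdict came back.

I gripped the grey carrier by its rib, carried it over the screwdriver and slid the tongue in under the hood. I lowered it over the pin until it met the deck, then pressed the deck to its stop.

**Last checks:**
- **Hole over pin:** the last picture fits before lowering put the carrier within about 0.5 mm of the jig's position and less than 0.01 rad off square. The underside then came down to about 33 mm with no contact force, below the 38 mm pin top, so the hole had dropped over the pin with the deck still up. The hood hides the pin, so I could not see this directly.
- **Deck down:** the tool stopped moving at 226.6 mm, where the underside should be at about 22 mm. The push was about 27 N, well over the 12 N spring.
- **Grip and level:** the carrier sits the same in the gripper view as before pressing, so it had not slipped or tilted.
- **Other things:** the bystanders I could see are where they started; the arm hides nothing near the path in the last pictures.

**Disagreements:** a sideways force of about 8 N stayed on the wrist while pressing. It did not move the carrier measurably. The camera fits also put heights 2 to 3 mm lower than the arm's own readings, so I relied on the arm's heights and the contact force.

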